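Tip the fossil block over the step to show its fossil

TASK

On the turning stand, tip the tall square stone block with the coiled fossil on its side over the edge of the step, so that it drops onto the black pad and lies flat there with its fossil side facing up. Don't lift the block off, and leave the short stone block and the round drill core standing where they are.

Things in the scene. Friction and masses are not known exactly. Their poses are not given: they have to be found in the camera images.
- stand: Fixed white plastic stand, 300 mm wide (y). Origin on the bench (z = 0) below the middle of the step's edge, which runs along y. Step: x = 0 to +100 mm, top 32 mm above the bench, on the side away from the robot. Bed with black rubber pad: x = 0 to -149 mm, top 10 mm above the bench, toward the robot; it ends in a lip, top 19 mm above the bench.
- block_center (a point): Centre of the tall sawn pale stone block, 50 x 50 mm, 80 mm tall (its z), 0.3 to 0.6 kg, standing on the step, this point 40 mm above the step's top and 43 to 60 mm behind the edge. A grey coiled fossil, 3 mm raised, is on its +x side, turned away from the bed. Yaw within 6 degrees of the stand's.
- core_center (a point): Centre of the round stone drill core, diameter 46 mm, 68 mm tall, standing on the step beside the block. To be left alone.
- stub_center (a point): Centre of the short sawn stone block, 50 x 50 mm and 42 mm tall, standing on the step. To be left alone. The three stones stand in a row along the step in any order, their centres about 90 mm apart.

How it is judged:
By the outcome, as a careful person would: the job done as asked, in the order asked, and still so for the second after the job is handed in, with the robot touching nothing.
It also fails if it takes over 32 s, if anything falls off the work surface, if the arm or the gripper's body presses on something with over 40 N, if the wrist force passes 120 N, or if a joint passes its speed limit or range.

ROBOT

A 6-joint arm with a two-finger parallel gripper is mounted at the origin on the work surface. World frame = base frame: x ahead of the robot, y to its left, z up, the work surface at z = 0. Lengths are in mm, angles in degrees, forces in N, time in s.
With the tool pointing down it reaches from about 300 to 850 mm from the base axis. Payload 4.2 kg.
Tool frame: the origin (TCP) lies between the finger pads; the fingertips stand 25 mm ahead of it and the grasp point (between the pads) lies 6 mm ahead of it; x points along the fingers, y is the direction in which the jaws open and shut, and the axes are right-handed (so a half turn about x gives the same grasp; the last joint's range is limited). The gripper opens to 91 mm and grips with 3 to 60 N. Pads are 32 mm wide; open, the fingers measure 118 mm over their backs; the gripper's body (76 mm by 178 mm) begins 60 mm behind the grasp point.
Start: joints at [65.604, 18.312, 89.639, -0, 72.044, -1.146], TCP at [226.986, 528.316, 238.976] pointing down, gripper open.
Joint ranges: [-177.97, 177.97], [-48.28, 115.42], [12.27, 149.76], [-77.06, 257.06], [2.81, 150.46], [-146.56, 146.56]. Speed limits (degrees/s): [147.25, 147.25, 180, 180, 180, 180].

INTERFACE

Orientations are given as [roll, pitch, yaw] about the fixed x, y, z axes, in that order (R = Rz(yaw) Ry(pitch) Rx(roll)).
In Python, from workcell import env gives the robot as it stands.
- The arm moves only by the tool jog_arm, never from a script. Its argument "plan" is one flat list of numbers, 4 for each row, row after row: the shift along the tool's x, y, z in cm, then the turn about the tool's x in units of 6 degrees (1.0 is 6 degrees). In form: [tx, ty, tz, turn, tx, ty, tz, turn, ...]. A call has 1 to 12 rows; each row shifts and turns the commanded pose from where the row before left it, along the tool's axes as they then stand; what a row does not reach is not made up. A row lasts 1/12 s, in which the tool goes at most 41.7 mm and 7.16 degrees, less where a joint would pass 70% of its speed; a pose out of reach is approached as far as the arm can. A call with a gripper value outside its range is refused whole. "claw" is the finger opening in cm, from 0 to 9.12, set as the call begins (left out, the last holds). The fingers move at their own pace and stop on an object; "newtons" is the grip in N (left out, the last holds). Time passes only in rows, so rows that do not move let the fingers close. It gives the time, the measured TCP pose, the force and the opening at its end, in the units of the state.
- env.state(): the state, without advancing time (a new reading comes with each control period).
- env.grab_frame(name): name is "scene" or "side" or "wrist"; returns the picture (480x640x3 uint8, red, green, blue); there is no depth.
- env.calibration(name): a dict with "vertical_fov" (degrees; the focal length in pixels is half the picture's height over the tangent of half this angle, whatever the lens; pixels are square), "cx", "cy" (the principal point, pixels), "k1" (the pictures are not rectified: a ray, as slopes to the right and down, at radius r is drawn at 1 + k1 r^2 times it, then the intrinsics apply), "origin" and "orientation" of the camera in the world; the wrist camera has in their place "T_tool_cam" (4x4, takes a point from camera to tool coordinates, whose origin is the TCP and whose axes are the tool frame's). Camera axes: x right, y down, z forward; pixel columns grow to the right and rows downward; lengths in mm; the calibration is good to about 2 mm. A picture is of the moment at which its call begins: read the wrist's pose just before it. calibration takes no time and is no camera call.
- env.job_done(): hands the job in, once; it reports no verdict.
The state is a dict: "time_s": time; "qpos": joint angles; "qvel": joint speeds; "effort": joint torques, N m; "ee_pos": TCP position; "ee_rot": TCP orientation; "force": force on the tool from outside, world axes, zero at the start; "torque": the same for the moment, N m; "gripper_width": finger opening in mm.
Only numpy, scipy, OpenCV 4.12 (cv2) and the standard library are available. Lean on these libraries where they do the work, as an engineer would, in place of code of your own. Each camera call takes 0.05 s, during which the arm holds its last target.

## Working session

There is one attempt and no reset: what is moved stays moved. The work goes in short steps, Python scripts to look and compute and a tool call to move; the robot and the scene stay as the last step left them, time stands still between calls to the robot, and variables do not carry over. Pictures are saved under pics/ and viewed, and the job is handed in when it is done.

Besides the shell and the picture viewer there is one more tool, called after "Emit:" as name(argument=value, ...), one argument or row to a line, values as JSON. jog_arm: Moves the arm, as the interface text tells. Its arguments: {"type":"object","properties":{"plan":{"type":"array"},"claw":{"type":"number"},"newtons":{"type":"number"}},"required":["plan"]}

```bash
mkdir -p pics; ls
cat > h.py <<'E'
import numpy as np,cv2
from scipy.spatial.transform import Rotation as R
from workcell import env
def save(n,f):
    im=env.grab_frame(n); cv2.imwrite(f'pics/{f}.png',im[:,:,::-1]); return im
E
python3 - <<'E'
from h import *
s=env.state();print(s['time_s'],s['ee_pos'],s['ee_rot'],s['gripper_width'])
for n in ['scene','side','wrist']:
    print(n,env.calibration(n))
for n in ['scene','side','wrist']: save(n,n+'0')
E
```

```text
pics
0.0 [226.80236463 527.89575955 238.13347212] [ -90.86574899   89.90087503 -114.11749579] 91.45606002203795
scene {'vertical_fov': 47.61614676115694, 'cx': 325.21111464078626, 'cy': 233.98933259065478, 'k1': -0.1693019173178967, 'origin': array([1067.09009946,  452.82629384,  467.62054748]), 'orientation': array([-121.48763883,    1.32098766,  130.21606353])}
side {'vertical_fov': 44.59202604644471, 'cx': 320.545345348662, 'cy': 239.1792438226167, 'k1': -0.18483038912394792, 'origin': array([271.05103187, 393.81037992, 581.06335391]), 'orientation': array([-139.20063062,    1.0280875 , -139.31496866])}
wrist {'vertical_fov': 63.52350002656724, 'cx': 319.73819347219586, 'cy': 244.30670708291674, 'k1': -0.044588159251046144, 'T_tool_cam': array([[ 5.15184737e-04, -2.53936541e-01,  9.67220744e-01,
        -1.46147648e+02],
       [ 9.99999556e-01,  8.93823583e-04, -2.97977521e-04,
         1.20227882e-01],
       [-7.88857330e-04,  9.67220468e-01,  2.53936889e-01,
        -7.06871252e+01],
       [ 0.00000000e+00,  0.00000000e+00,  0.00000000e+00,
         1.00000000e+00]])}
```

View pics/scene0.png

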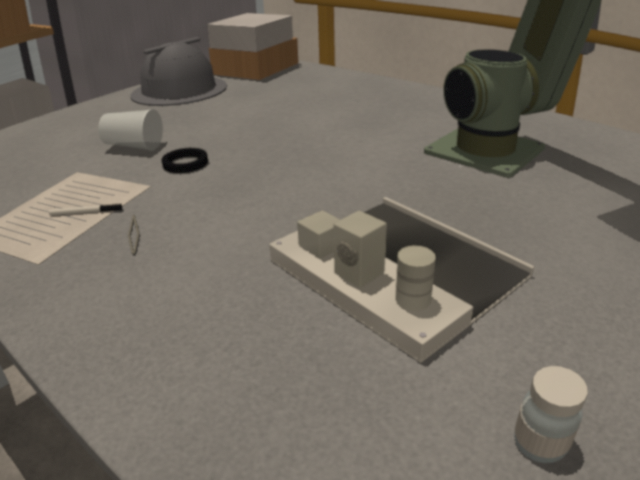

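View pics/side0.png

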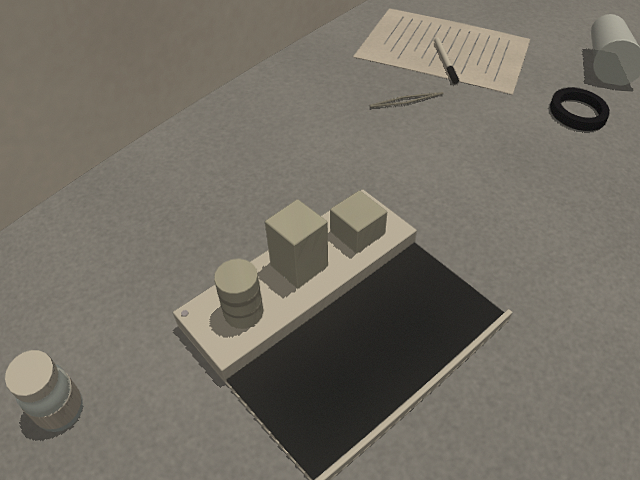

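View pics/wrist0.png

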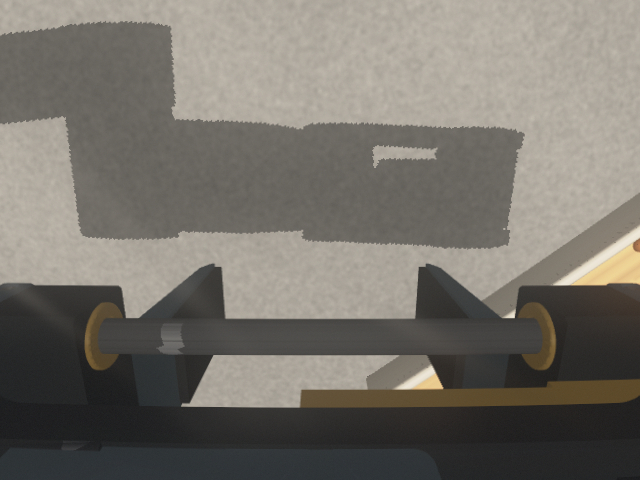

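The scene shows the block mid-row (fossil at ~(347,252)), with the stub to its left and the core to its right. In the side view the block top is near (297,221), the step edge runs (416,235) to (226,376), and the pad lies toward the robot. Next I'll enlarge the side and scene views to measure corners.

Run:
```python
import cv2
a=cv2.imread('pics/side0.png')[180:390,160:430]; cv2.imwrite('pics/sidez.png',cv2.resize(a,None,fx=2.85,fy=2.85,interpolation=cv2.INTER_CUBIC))
a=cv2.imread('pics/scene0.png')[190:360,265:540]; cv2.imwrite('pics/scenez.png',cv2.resize(a,None,fx=2.9,fy=2.9,interpolation=cv2.INTER_CUBIC))
```

```text
(no output)
```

View pics/sidez.png

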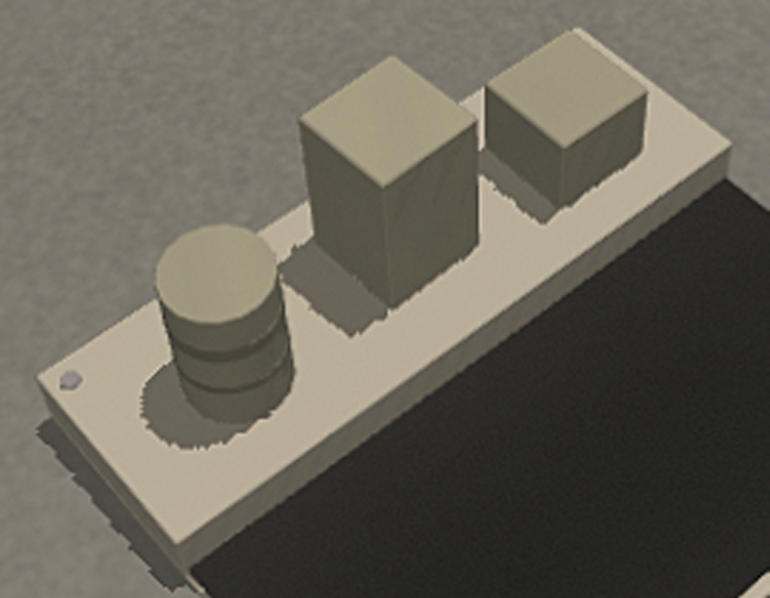

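View pics/scenez.png

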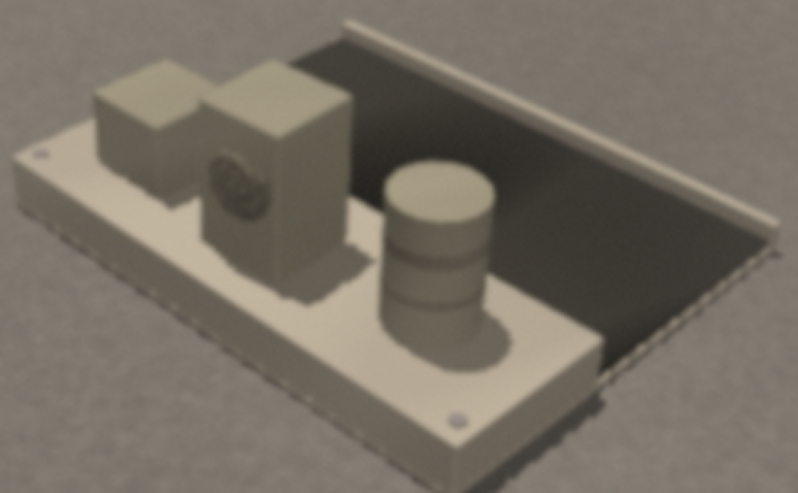

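The enlarged side crop (scale 2.85, offset (160,180)) shows the block's top corners at (391,57), (478,121), (383,186), (300,119). The step-top corners are at (578,29), (730,146), (178,545), (38,379).

```bash
cat >> h.py <<'E'
def ray(n,uv,toolpose=None):
    c=env.calibration(n); f=240/np.tan(np.radians(c['vertical_fov']/2))
    K=np.array([[f,0,c['cx']],[0,f,c['cy']],[0,0,1.]])
    p=cv2.undistortPoints(np.array(uv,float).reshape(-1,1,2),K,np.array([c['k1'],0,0,0,0.])).reshape(-1,2)
    d=np.c_[p,np.ones(len(p))]
    if toolpose is None: return np.array(c['origin']),d@R.from_euler('xyz',c['orientation'],degrees=True).as_matrix().T
    T=toolpose@c['T_tool_cam']; return T[:3,3],d@T[:3,:3].T
def onz(n,uv,z,tp=None):
    o,d=ray(n,uv,tp); return o+d*((z-o[2])/d[:,2])[:,None]
E
python3 - <<'E'
from h import *
np.set_printoptions(precision=1,suppress=True)
S=lambda l:(np.array(l,float)+.5)/2.85+[160,180]-.5
C=lambda l:(np.array(l,float)+.5)/2.9+[265,190]-.5
def quad(p):
    print(p[:,:2], 'c',p[:,:2].mean(0),'len',np.linalg.norm(np.roll(p,-1,0)-p,axis=1)); 
    e=np.roll(p,-1,0)-p; print(' ang',np.degrees(np.arctan2(e[:,1],e[:,0])))
print('stand side');quad(onz('side',S([[578,29],[730,146],[178,545],[38,379]]),32))
print('stand scene');quad(onz('scene',C([[603,342],[455,447],[14,158]]),32))
print('lip side',onz('side',[[511,311],[314,480]],19)); print('lip scene',onz('scene',C([[347,21],[777,224]]),19))
print('block side');quad(onz('side',S([[391,57],[478,121],[383,186],[300,119]]),112))
print('block scene');quad(onz('scene',C([[274,60],[352,97],[277,137],[200,99]]),112))
print('stub side');quad(onz('side',S([[575,31],[648,93],[564,147],[486,88]]),74))
print('core side',onz('side',S([[217,274]]),100)); print('core scene',onz('scene',C([[440,191]]),100))
E
```

```text
stand side
[[601.2 -61.2]
 [504.5 -46.2]
 [547.7 246.4]
 [644.6 232.4]] c [574.5  92.8] len [ 97.9 295.8  98.  296.8]
 ang [171.2  81.6  -8.2 -98.4]
stand scene
[[551.3 246.9]
 [647.4 230.9]
 [604.1 -61.1]] c [600.9 138.9] len [ 97.3 295.2 312.5]
 ang [ -9.5 -98.4  99.7]
lip side [[352.7 -25.8  19. ]
 [400.7 268.1  19. ]]
lip scene [[353.5 -26.8  19. ]
 [398.5 268.   19. ]]
block side
[[600.3  64.7]
 [551.6  68.9]
 [557.6 116.1]
 [604.8 111.7]] c [578.6  90.4] len [48.8 47.6 47.4 47.2]
 ang [175.1  82.8  -5.4 -95.5]
block scene
[[554.3  68.3]
 [559.9 116.1]
 [607.5 110.2]
 [603.   63.9]] c [581.2  89.6] len [48.2 47.9 46.5 48.9]
 ang [ 83.2  -7.1 -95.5 174.9]
stub side
[[576.2 -24.6]
 [530.  -15. ]
 [538.3  31.2]
 [583.9  26.1]] c [557.1   4.4] len [47.2 47.  45.9 51.3]
 ang [168.3  79.8  -6.3 -98.6]
core side [[583.2 178.9 100. ]]
core scene [[584.1 178.2 100. ]]
```

```bash
cat >> h.py <<'E'
YS=np.radians(-8.4); XH=np.array([np.cos(YS),np.sin(YS),0]); YH=np.array([-np.sin(YS),np.cos(YS),0]); O=np.array([527.5,100.,0])
def tgt(xs,ys,ztip):
    s=env.state(); M=R.from_euler('xyz',s['ee_rot'],degrees=True).as_matrix()
    P=O+XH*xs+YH*ys; P[2]=ztip+25
    d=P-s['ee_pos']; print('t',s['time_s'],'ee',np.round(s['ee_pos'],1),'stand',np.round([(s['ee_pos']-O)@XH,(s['ee_pos']-O)@YH,s['ee_pos'][2]-25],1),'F',np.round(s['force'],1))
    print(' shift cm tool',np.round(d@M/10,2),' axes',np.round(M.T,3).tolist())
    for z in (XH,-XH):
        zt=M.T@z; print('  turn units',np.round(np.degrees(np.arctan2(-zt[1],zt[2]))/6,2))
    # shift in tool axes after turning so that tool z is +-XH
E
python3 - <<'E'
from h import *
b=np.array([580,90,0]);print((b-O)@XH,(b-O)@YH)
tgt(150,-2,150)
E
```

```text
53.39762776618101 -2.2233643301032737
t 0.15 ee [226.8 528.  238.3] stand [-360.   379.5  213.3] F [0.6 0.5 0.4]
 shift cm tool [  6.36 -23.8   59.07]  axes [[-0.001, -0.001, -1.0], [0.395, 0.919, -0.001], [0.919, -0.395, -0.0]]
  turn units -2.48
  turn units 27.52
```

Emit:
jog_arm(
  plan=[0,0,2,-0.83,0,-1,3,-0.83,0,-1,3,-0.82,0,-1.3,3.8,0,0,-1.3,3.8,0,0,-1.3,3.8,0],
  claw=3.4,
  newtons=30,
)

```text
time_s: 0.65
ee_pos: [405.8, 428.6, 238.8]
ee_rot: [-147.1, 90.0, -155.5]
force: [1.0, 1.0, 0.3]
gripper_width: 54.3
```

```bash
python3 -c "
from h import *
tgt(125,-2,150)"
```

```text
t 0.65 ee [405.8 428.6 238.8] stand [-168.4  307.3  213.8] F [1.  1.  0.3]
 shift cm tool [  6.38 -30.97  29.3 ]  axes [[-0.0, -0.0, -1.0], [0.145, 0.989, -0.0], [0.989, -0.145, -0.0]]
  turn units 0.01
  turn units -29.99
```

Emit:
jog_arm(
  plan=[0,-2.8,2.8,0,0,-2.8,2.8,0,0,-2.8,2.8,0,0,-2.8,2.8,0,0,-2.8,2.8,0,0,-2.8,2.8,0,0,-2.8,2.6,0,0,-2.8,2.5,0,0,-2.8,2.5,0,0,-2.8,2.0,0,0,0,0,0],
)

```text
time_s: 1.57
ee_pos: [627.7, 108.5, 238.1]
ee_rot: [-66.2, 89.8, -74.9]
force: [1.0, 0.7, -0.2]
gripper_width: 34.0
```

```bash
python3 -c "
from h import *
tgt(125,-2,48)
save('wrist','w1')"
```

```text
t 1.5667 ee [627.7 108.5 238.1] stand [ 97.9  23.1 213.1] F [ 1.   0.7 -0.2]
 shift cm tool [16.52 -2.45  2.7 ]  axes [[0.001, -0.003, -1.0], [0.151, 0.989, -0.003], [0.989, -0.151, 0.001]]
  turn units -0.05
  turn units 29.95
```

View pics/w1.png

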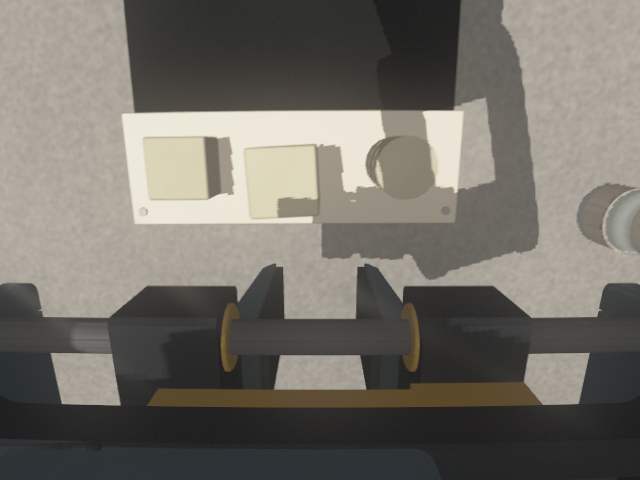

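The wrist view looks down on the row. Block top corners are (245,148), (316,145), (319,216), (250,219), and the step edge runs (123,114) to (463,111). I'll cross-check these against the fixed cameras.

Run:
```python
from h import *
np.set_printoptions(precision=1,suppress=True)
s=env.state();T=np.eye(4);T[:3,:3]=R.from_euler('xyz',s['ee_rot'],degrees=True).as_matrix();T[:3,3]=s['ee_pos']
f=lambda p:np.c_[(p-O)@XH,(p-O)@YH]
print(f(onz('wrist',[[245,148],[316,145],[319,216],[250,219]],112,T)),f(onz('wrist',[[245,148],[316,145],[319,216],[250,219]],112,T)).mean(0))
print(f(onz('wrist',[[123,114],[463,111],[456,223],[135,223]],32,T)))
tgt(125,-2,48)
```

```text
[[ 28.4 -25.6]
 [ 26.6  23.1]
 [ 75.8  24.9]
 [ 77.8 -24.4]] [52.2 -0.5]
[[  -1.1 -147.1]
 [  -2.   150.4]
 [  97.5  152.1]
 [  96.5 -147.7]]
t 1.6167 ee [626.2 111.3 238.1] stand [ 96.   25.6 213.1] F [-0.3  0.6  0.3]
 shift cm tool [16.5 -2.7  2.9]  axes [[-0.001, -0.001, -1.0], [0.15, 0.989, -0.001], [0.989, -0.15, -0.001]]
  turn units -0.04
  turn units 29.96
```

Emit:
jog_arm(
  plan=[0,-1.3,1.5,0,0,-1.4,1.4,0,2,0,0,0,3,0,0,0,3,0,0,0,3,0,0,0,3,0,0,0,1.7,0,0,0,1,0,0,0,0,0,0,0],
)

```text
time_s: 2.45
ee_pos: [648.0, 84.2, 69.4]
ee_rot: [-169.7, 89.7, -178.1]
force: [-0.6, 0.8, 0.4]
gripper_width: 34.1
```

```bash
python3 -c "
from h import *
tgt(100,-1.5,45)"
```

```text
t 2.45 ee [648.   84.2  69.4] stand [121.6   1.9  44.4] F [-0.6  0.8  0.4]
 shift cm tool [-0.05 -0.34 -2.16]  axes [[-0.005, -0.0, -1.0], [0.145, 0.989, -0.001], [0.989, -0.145, -0.005]]
  turn units 0.01
  turn units -29.99
```

Emit:
jog_arm(
  plan=[-0.2,-0.3,-0.8,0,0,0,-0.8,0,0,0,-0.7,0,0,0,-0.4,0,0,0,-0.4,0,0,0,-0.4,0,0,0,-0.4,0,0,0,-0.4,0,0,0,-0.4,0,0,0,0,0],
)

```text
time_s: 3.28
ee_pos: [604.9, 87.6, 75.8]
ee_rot: [17.0, 89.6, 8.7]
force: [5.5, -0.4, 3.3]
gripper_width: 34.2
```

```bash
python3 -c "
from h import *
tgt(51,-1.5,46)
save('side','s2')"
```

```text
t 3.2833 ee [604.9  87.6  75.8] stand [78.4 -1.  50.8] F [ 5.5 -0.4  3.3]
 shift cm tool [ 0.47 -0.05 -2.74]  axes [[0.006, 0.001, -1.0], [0.146, 0.989, 0.002], [0.989, -0.146, 0.006]]
  turn units 0.0
  turn units -30.0
```

View pics/s2.png

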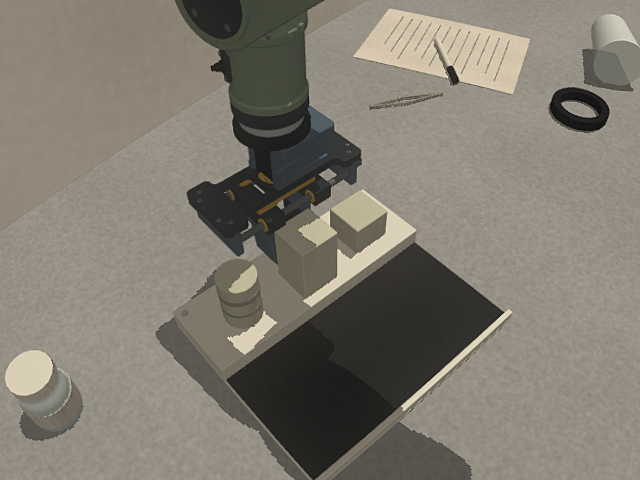

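The block is sliding upright (top near (307,235)), and its neighbours haven't moved. I'll keep pushing toward the edge.

Emit:
jog_arm(
  plan=[0.2,0,-0.3,0,0.1,0,-0.3,0,0,0,-0.3,0,0,0,-0.3,0,0,0,-0.3,0,0,0,-0.3,0,0,0,-0.3,0,0,0,-0.3,0,0,0,0,0,0,0,0,0],
)

```text
time_s: 4.17
ee_pos: [581.7, 91.0, 72.4]
ee_rot: [16.6, 89.6, 8.2]
force: [5.2, -0.9, 3.8]
gripper_width: 34.2
```

Run:
```python
from h import *
tgt(51,-1.5,46)
im=save('side','s3')
cv2.imwrite('pics/s3z.png',cv2.resize(cv2.imread('pics/s3.png')[180:390,160:430],None,fx=2.85,fy=2.85,interpolation=cv2.INTER_CUBIC))
```

```text
t 4.1667 ee [581.7  91.   72.4] stand [54.9 -1.  47.4] F [ 5.2 -0.9  3.8]
 shift cm tool [ 0.14 -0.05 -0.39]  axes [[0.006, 0.001, -1.0], [0.146, 0.989, 0.002], [0.989, -0.146, 0.006]]
  turn units 0.0
  turn units -30.0
```

View pics/s3z.png

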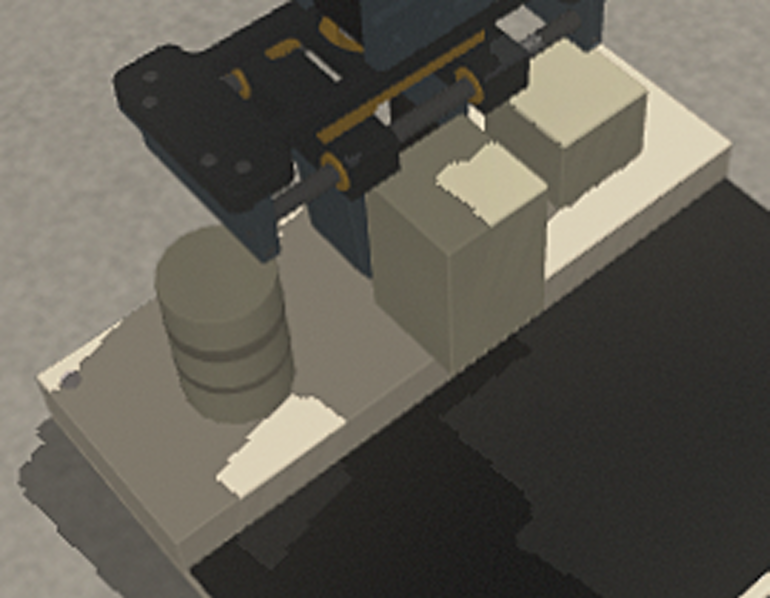

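In the crop, the block overhangs the edge: the top-front corners are at (450,248) and (547,185), and the lower front corner is at (452,370). The core and stub haven't moved.

Run:
```python
from h import *
S=lambda l:(np.array(l,float)+.5)/2.85+[160,180]-.5
p=onz('side',S([[450,248],[547,185],[366,190]]),112);print(np.c_[(p-O)@XH,(p-O)@YH])
p=onz('side',S([[452,370]]),32);print(np.c_[(p-O)@XH,(p-O)@YH])
```

```text
[[-11.04151091  20.83825672]
 [-12.50491127 -25.05404255]
 [ 30.10655154  26.25042015]]
[[-9.29096572 20.59944823]]
```

Emit:
jog_arm(
  plan=[0,0,-0.2,0,0,0,-0.2,0,0,0,0.5,0,-1,0,0.7,0,-2,0,0,0,-1.7,0,0,0,0,0,0,0,0,0,-0.5,0,0,0,0,0],
)

```text
time_s: 4.97
ee_pos: [579.9, 90.2, 116.5]
ee_rot: [-169.0, 89.7, -177.3]
force: [0.0, 0.6, -0.5]
gripper_width: 34.3
```

Run:
```python
from h import *
tgt(51,-1.5,93)
im=save('side','s4')
cv2.imwrite('pics/s4z.png',cv2.resize(cv2.imread('pics/s4.png')[180:390,160:430],None,fx=2.85,fy=2.85,interpolation=cv2.INTER_CUBIC))
```

```text
t 4.9667 ee [579.9  90.2 116.5] stand [53.2 -2.  91.5] F [ 0.   0.6 -0.5]
 shift cm tool [-0.15  0.05 -0.22]  axes [[-0.005, -0.0, -1.0], [0.146, 0.989, -0.001], [0.989, -0.146, -0.005]]
  turn units 0.0
  turn units -30.0
```

View pics/s4z.png

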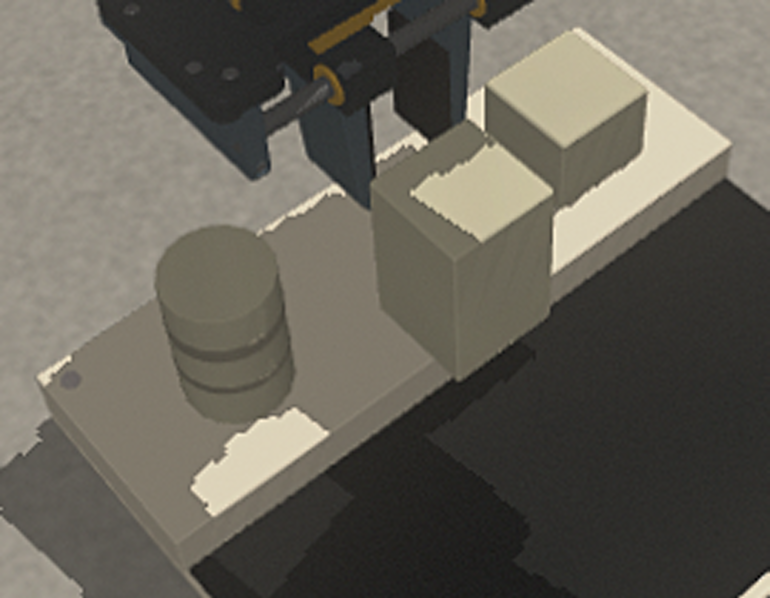

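The block is still upright with about 15 mm of overhang, and the fingers are behind its top edge (~(370,205)). Now I'll tip it.

Emit:
jog_arm(
  plan=[0,0,-0.4,0,0,0,-0.4,0,0,0,-0.4,0,0,0,-0.4,0,0,0,-0.4,0,0,0,-0.4,0,0,0,-0.4,0,0,0,0,0],
)

```text
time_s: 5.68
ee_pos: [553.3, 94.5, 117.9]
ee_rot: [-172.4, 89.9, 179.3]
force: [-0.4, -0.2, -0.6]
gripper_width: 33.9
```

Run:
```python
from h import *
tgt(51,-1.5,93)
im=save('side','s5')
```

```text
t 5.6833 ee [553.3  94.5 117.9] stand [26.4 -1.7 92.9] F [-0.4 -0.2 -0.6]
 shift cm tool [-0.02  0.02  2.46]  axes [[-0.001, 0.0, -1.0], [0.145, 0.989, -0.0], [0.989, -0.145, -0.001]]
  turn units 0.01
  turn units -29.99
```

View pics/s5.png

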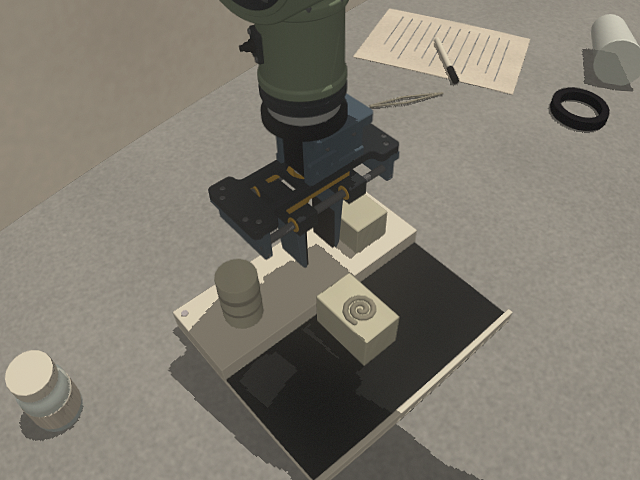

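The block is down on the pad with the fossil facing up at (358,310). I'll retreat, then check it's flat.

Emit:
jog_arm(
  plan=[-1,0,0.5,0,-2.5,0,2,0,-3,0,2,0,-3,0,2,0,-2,0,2,0,0,0,2,0,0,0,0,0,0,0,0,0,0,0,0,0],
)

```text
time_s: 6.48
ee_pos: [657.4, 79.1, 231.9]
ee_rot: [-171.5, 89.8, -179.8]
force: [0.3, 0.5, 0.9]
gripper_width: 33.8
```

Run:
```python
from h import *
s=env.state();print(s['time_s'],s['ee_pos'],s['force'])
save('side','s6');save('scene','c6')
for n,(x,y,w,h),k in(('s6',(170,180,240,200),3),('c6',(265,190,275,170),2.9)):
    cv2.imwrite(f'pics/{n}z.png',cv2.resize(cv2.imread(f'pics/{n}.png')[y:y+h,x:x+w],None,fx=k,fy=k,interpolation=cv2.INTER_CUBIC))
```

```text
6.4833 [657.40709507  79.05682881 231.90661608] [0.26027484 0.50661676 0.92037722]
```

View pics/s6z.png

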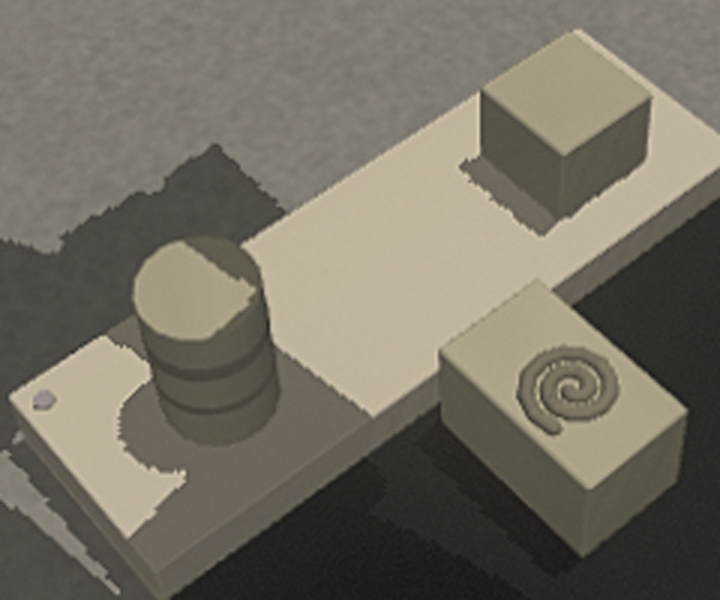

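View pics/c6z.png

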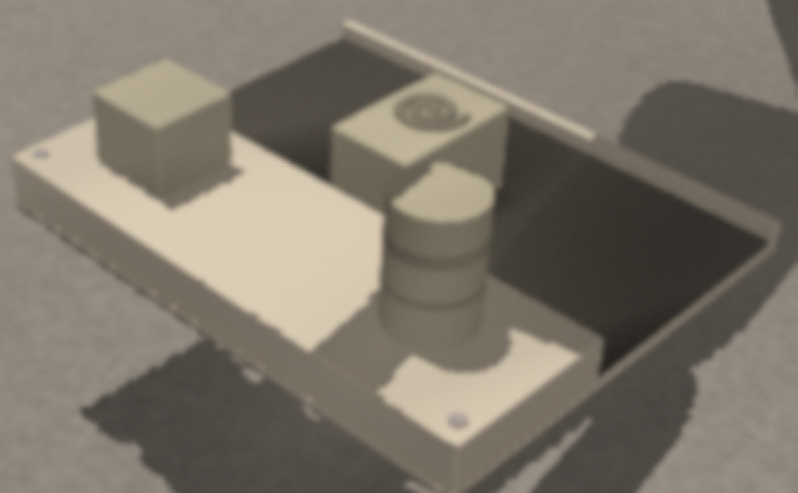

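In both views the block lies on the pad, fossil up, and the core and stub are where they were. I'll triangulate the top corners to confirm it's level.

Run:
```python
from h import *
np.set_printoptions(precision=1,suppress=True)
a=(np.array([[539,281],[687,410],[586,490],[440,352]],float)+.5)/3+[170,180]-.5
b=(np.array([[332,127],[435,73],[507,108],[405,166]],float)+.5)/2.9+[265,190]-.5
oa,da=ray('side',a);ob,db=ray('scene',b)
for p,q in zip(da,db):
    t=np.linalg.lstsq(np.c_[p,-q],ob-oa,rcond=None)[0]; A,B=oa+p*t[0],ob+q*t[1];m=(A+B)/2-O
    print('xs,ys,z',m@XH,m@YH,m[2],'gap',np.linalg.norm(A-B))
print(env.state()['time_s'])
```

```text
xs,ys,z -9.262319726375427 -26.464433618364545 58.66240915065788 gap 0.8286538979307208
xs,ys,z -86.88963213718286 -26.101332801642933 59.34154198628431 gap 0.7388971139950089
xs,ys,z -86.41062025879978 22.55484346739772 58.97976786806578 gap 1.3652776480839706
xs,ys,z -9.027998094084767 22.11066524347728 58.42670945978966 gap 1.093533429020421
6.5833
```

The top corners sit at z = 58.4–59.3 mm, against 60 mm for lying flat on the pad, so the block is level. It is clear of both the step and the lip.

```bash
python3 -c "
from h import *
print(env.job_done(), env.state()['time_s'])"
```

```text
the job is handed in; nothing more can be done
the job is handed in; nothing more can be done
```

The tall block now lies flat on the black pad with its fossil facing up, and I handed the job in at about 6.6 s.

**What I did:** I pushed the block low from behind, with the two fingers set to straddle the fossil, until it overhung the edge by about 15 mm. I then pushed near its top so it tipped over, and pulled the arm back to about 200 mm above the step. The block was never gripped or lifted.

**Last checks:**
- **Block:** triangulating from two cameras put the top corners at z = 58.4–59.3 mm, against 60 mm expected for lying flat. The top spans x = −9 to −87 mm in the stand frame, clear of both the step and the lip.
- **Other stones:** by eye in both views, the core and the short block are standing where they were; I did not re-measure them.
- **Forces:** the wrist readings I took stayed under about 7 N, and the arm was touching nothing at the end.

No check failed. The camera measurements of the block's starting position agreed to within about 2 mm.

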